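Load, close and pin a clamshell drill jig and hold it shut

ROBOT

A 6-joint arm with a two-finger parallel gripper is mounted at the origin on a cart in front of the work surface, level with it; the furniture and walls round the work are solid. World frame = base frame: x ahead of the robot, y to its left, z up, the work surface at z = 0. Lengths are in m, angles in degrees, forces in N, time in s.
With the tool pointing down it reaches from about 0.35 to 0.875 m from the base axis. Payload 4.2 kg.
Tool frame: the origin (TCP) lies midway between the tips of the shut fingers; the grasp point (between the pads) lies 19 mm behind it (r.pinch_z is the distance from the TCP to the grasp point, in m); z points along the fingers, y is the line along which they close (so a half turn about z gives the same grasp; the last joint's range is limited). The gripper opens to 87 mm and grips with 3 to 60 N. Pads are 19 mm wide; open, the fingers measure 117 mm over their backs; the gripper's body (75 mm by 190 mm) begins 51 mm behind the grasp point.
Start: joints at [-50.73, 22.042, 0.453, 0, -68.411, -14.817], TCP at [0.259, -0.569, 0.223] pointing down, gripper open.
Joint ranges: [-179.83, 179.83], [-69.29, 118.12], [-61.27, 80.66], [-181.25, 117.63], [-171.15, -9.14], [-177.46, 177.46]. Speed limits (degrees/s): [159.86, 159.86, 180, 180, 180, 180].

INTERFACE

Orientations are given as a 3x3 rotation matrix whose columns are the frame's x, y, z axes.
In Python, from station import r, imaging, models gives the robot as it stands. The module is installed in compiled form; this text tells all that it offers.
- The arm moves only by the tool apply_moves, never from a script. Its argument "moves" is a list of rows, each a list of 2 entries, a list of its own where there are three numbers: the shift along the tool's x, y, z in m, then the turn about the tool's z in degrees. A call has 1 to 5 rows; each row shifts and turns the commanded pose from where the row before left it, along the tool's axes as they then stand; what a row does not reach is not made up. A row lasts 1/12 s, in which the tool goes at most 41.7 mm and 7.16 degrees, less where a joint would pass 70% of its speed; a pose out of reach is approached as far as the arm can. A call is refused whole if a number of a shift passes 0.0417 or a number of a turn 7.16, either way. A call with a gripper value outside its range is refused whole. "hand" is the finger opening in m, from 0 to 0.087, set as the call begins (left out, the last holds). The fingers move at their own pace and stop on an object; the grip force is fixed at half the most. Time passes only in rows, so rows that do not move let the fingers close. It gives the time, the measured TCP pose, the force, the opening and the grip force at its end, in the units of the state.
- r.sense(): the state, without advancing time (a new reading comes with each control period).
- imaging.capture(name): name is "scene" or "top"; returns a dict with "frame" (480x640x3 uint8, blue, green, red), "intrinsics" (3x3 intrinsics, pixels), "eye" and "orientation" of the camera in the world. Camera axes: x right, y down, z forward; pixel columns grow to the right and rows downward; lengths in m; the calibration is good to about 2 mm. A picture is of the moment at which its call begins. There is no depth.
- r.finish_job(): hands the job in; it is judged then, once.
Trained networks look in a picture, given as the dict that the camera call returned (one of the last four; its "shot" number tells which), for a name from the list of things; names that differ only in an ending like _2 or _b are one class to them, and where a whole thing is asked for, a point or a joint stands for the part that bears it (a point fixed in the world has none). Each returns a list of dicts, best first, with "confidence" (0 to 1); they miss things now and then, are a little off and sometimes report something else, mostly with a low value. They report only what shows in the picture. A call takes as long as a camera call. They do not tell look-alikes from the thing itself.
- models.cut_out(picture, target): "region" (480x640 bool, what is visible of it) and "extent" ([left, top, width, height] as shares, 0 to 1, of the picture: columns of its width, rows of its height, round what is visible of it).
- models.place_of(picture, target): "at" ([column, row] as shares, 0 to 1, of the picture: columns of its width, rows of its height: a listed point, or the origin of a listed thing).
The state is a dict: "time_s": time; "joints": joint angles; "joint_velocities": joint speeds; "effort": joint torques, N m; "tcp_pos": TCP position; "ee_rot": TCP orientation; "wrist_force": force on the tool from outside, world axes, zero at the start; "moment": the same for the moment, N m; "gripper_width": opening from 0.0 (shut) to 1.0 (fully open); "gripper_force": force on a finger pad.
Only numpy, scipy, OpenCV 4.12 (cv2) and the standard library are available. Lean on these libraries where they do the work, as an engineer would, in place of code of your own. Each camera call takes 0.05 s, during which the arm holds its last target. There are 200 camera calls.

TASK

Load the clamshell drill jig: hang the loose plate by its eye over the upright post in the lower half, its tail pointing straight out to either side (parallel to the hinge), then swing the open cover down onto it, then take the locking pin out of its stand and push it down through the hole in the cover into the hole below until its collar is home. The plate sits on a springy pad that lifts the cover, so finish while still pressing the pin or the cover down, the two halves held fully shut; do not let go at the end. Leave the sanding block, the tin and the small pot where they are.

Things in the scene. Friction and masses are not known exactly. Their poses are not given: they have to be found in the camera images.
- jig: Lower half of the drill jig, aluminium, fixed to the bench. Origin: underside, on the axis of the upright post. x points from the front (pin side) to the hinge, y along the hinge, z up. Base plate x -45 to 110, y +-53, top at z 18 mm; hinge lugs up to z 63 at x 73 to 100, y +-43 to 51. The hinge axis runs along y at x 85, z 50.
- post_top (a point): Top of the upright post, on its axis, 52 mm above the bench. Post 12 mm in diameter, its last 10 mm a cone down to 4 mm. Round it lies a spring pad 34 (jig x) x 64 (jig y) mm, top 34 mm above the bench unloaded; it sinks 7 mm as the cover is pressed fully shut on the plate.
- lower_hole (a point): Mouth of the upright pin hole (13 mm wide, 43 mm deep), 43 mm above the bench, in the middle of the front block (50 x 50 mm) of the lower half, 70 mm in front of the post; axes as the jig's.
- cover (a joint): Hinge angle of the cover (upper half), rad: 0 shut and level, 1.57 upright, up to 1.95 leaning back from the front. Friction keeps it standing where it starts; pushed to the front below about 1.3 it falls by itself. With the plate on the post and nothing pressing it rests ajar at about 0.08; about 6 N down at the pin hole presses it shut.
- cover_hole (a point): Upper mouth of the 14 mm pin hole in the steel cover plate, 155 mm from the hinge axis; shut, it is exactly over the lower hole, 55 mm above the bench. Axes turn with the cover. Cover plate 80 wide x 10 mm thick, from 12 to 180 mm from the hinge axis, 300 g; a 30 mm square window clears the post.
- cover_edge (a point): Middle of the cover's free edge, 180 mm from the hinge axis, mid thickness.
- eye_plate: Loose steel plate, 14 mm thick, about 130 g, lying flat: a square 40 x 40 mm head with an 18 mm through eye at its centre, and a tail 26 mm wide. Origin: underside, at the centre of the eye; x points along the tail, whose end is at x 65 mm; y across, z up. On the post its underside rests 34 mm above the bench (27 with the cover fully shut).
- pin: Steel locking pin, upright in its stand, about 80 g. Origin at the tip (lower end); z up along the pin. Shank 10 mm in diameter and 36 mm long with a tapered tip; then a collar 24 mm wide, z 36 to 41; then a dark round grip 22 mm in diameter, z 41 to 73. Fully home in the shut jig its collar lies on the cover and its tip is 24 mm below the mouth of the lower hole.
- pin_stand: Fixed aluminium block 60 x 60 x 45 mm, the pin's stand; origin: centre of its underside. The pin stands in a 13.5 mm upright hole at its centre, collar on its top; lift it straight up at least 40 mm.
- sanding_block: Bystander: brown sanding block 64 x 100 x 34 mm; origin: centre of its underside.
- steel_tin: Bystander: grey steel tin 78 x 118 x 64 mm; origin: centre of its underside.
- green_pot: Bystander: small green pot with a white lid, 68 mm wide, 58 mm high; origin: centre of its underside.
Things that resemble listed ones, but are neither listed nor needed, are in the scene too. What is shaped like the eye_plate but black or red is not meant.

How it is judged (in metres and radians):
On the way, in this order (a step that is already met when the one before it is completed fails the run):
1. the plate hangs by its eye on the post, down on the pad, its tail to a side, the cover still open (horizontal distance between eye_plate and post_top below 0.006 m and z of eye_plate in the frame of jig between 0.018 and 0.04 m and angle between the x axis of eye_plate and the y axis of jig, either way round below 0.3 rad and angle between eye_plate's own z axis and vertical below 0.2 rad and value of joint cover above 1 rad), for 0.2 s.
2. the cover lies down on the plate (horizontal distance between eye_plate and post_top below 0.006 m and z of eye_plate in the frame of jig between 0.018 and 0.04 m and angle between the x axis of eye_plate and the y axis of jig, either way round below 0.3 rad and angle between eye_plate's own z axis and vertical below 0.2 rad and value of joint cover below 0.15 rad), for 0.2 s.
3. the pin has gone through the cover into the lower hole (horizontal distance between eye_plate and post_top below 0.006 m and z of eye_plate in the frame of jig between 0.018 and 0.04 m and angle between the x axis of eye_plate and the y axis of jig, either way round below 0.3 rad and angle between eye_plate's own z axis and vertical below 0.2 rad and horizontal distance between pin and lower_hole below 0.006 m and z of pin in the frame of lower_hole below -0.006 m), for 0.2 s.
At the end, for the whole second after the job is handed in: Plate eye round the post (centred to 6 mm), plate flat on the pad, tail parallel to the hinge within 0.3 rad; cover shut below 0.025 rad; pin upright, tip at least 20 mm down the lower hole (24 is home); robot still pressing pin or cover with over 3 N (horizontal distance between eye_plate and post_top below 0.006 m and z of eye_plate in the frame of jig between 0.018 and 0.04 m and angle between the x axis of eye_plate and the y axis of jig, either way round below 0.3 rad and angle between eye_plate's own z axis and vertical below 0.2 rad and value of joint cover below 0.025 rad and horizontal distance between pin and lower_hole below 0.005 m and z of pin in the frame of lower_hole below -0.02 m and angle between pin's own z axis and vertical below 0.15 rad and (contact force between any of the fingers, the arm and pin above 3 N or contact force between any of the fingers, the arm and cover above 3 N)); the arm keeps its last pose, push and grip.
It fails at once if the sanding block is moved more than 2 cm (distance of sanding_block from where it was at the start of the episode above 0.02 m).
It fails at once if the steel tin is moved more than 2 cm (distance of steel_tin from where it was at the start of the episode above 0.02 m).
It fails at once if the green pot is moved more than 2 cm (distance of green_pot from where it was at the start of the episode above 0.02 m).
It also fails if it takes over 72 s, if anything falls off the work surface, if the arm or the gripper's body presses on something with over 40 N, if the wrist force passes 120 N, or if a joint passes its speed limit or range.

## Working session

There is one attempt and no reset: what is moved stays moved. The work goes in short steps, Python scripts to look and compute and a tool call to move; the robot and the scene stay as the last step left them, time stands still between calls to the robot, and variables do not carry over. Pictures are saved under pics/ and viewed, at most 10 in all, crops included, and the job is handed in when it is done.

Besides the shell and the picture viewer there is one more tool, called after "Call:" as name(argument=value, ...), one argument or row to a line, values as JSON. apply_moves: Moves the arm, as the interface text tells. Its arguments: {"type":"object","properties":{"moves":{"type":"array"},"hand":{"type":"number"}},"required":["moves"]}

```bash
mkdir -p pics
cat > h.py <<'E'
import numpy as np, cv2
from station import r, imaging, models
def ray(p,uv):
    K=np.array(p["intrinsics"]);R=np.array(p["orientation"])
    d=R@np.linalg.solve(K,[uv[0],uv[1],1]);return np.array(p["eye"]),d
def onz(p,uv,z):
    o,d=ray(p,uv);return o+d*(z-o[2])/d[2]
def tri(rs):
    A=0;b=0
    for o,d in rs:
        d=d/np.linalg.norm(d);M=np.eye(3)-np.outer(d,d);A=A+M;b=b+M@o
    return np.linalg.solve(A,b)
def proj(p,X):
    c=np.array(p["orientation"]).T@(np.array(X)-np.array(p["eye"]));q=np.array(p["intrinsics"])@c;return q[:2]/q[2]
E
python3 - <<'E'
from h import *
print(r.sense())
ps={n:imaging.capture(n) for n in("scene","top")}
for n,p in ps.items():
    cv2.imwrite(f"pics/{n}0.png",p["frame"]);print(n,p["eye"],np.round(p["orientation"],3).tolist(),np.round(p["intrinsics"],1).tolist())
    for t in["jig","post_top","lower_hole","cover_hole","cover_edge","eye_plate","pin","pin_stand","sanding_block","steel_tin","green_pot"]:
        print(t,[(np.round(np.array(d["at"])*[640,480],1).tolist(),round(d["confidence"],2)) for d in models.place_of(p,t)])
E
```

```text
{'time_s': 0.0, 'joints': array([-5.07284544e+01,  2.20920822e+01,  3.78408891e-01, -2.72975810e-02,
       -6.84105646e+01, -1.48170580e+01]), 'joint_velocities': array([-0.08344537,  0.04896843, -0.001406  ,  0.02137437, -0.03493819,
       -0.02792156]), 'effort': array([-2.93784533e-04, -3.90661597e+01,  1.87407696e+01,  4.21976253e+00,
        1.09613483e-02, -1.86966099e-04]), 'tcp_pos': array([ 0.25849402, -0.56837372,  0.2214407 ]), 'ee_rot': array([[-9.10363082e-01, -4.13809132e-01, -1.02958220e-03],
       [-4.13810394e-01,  9.10360983e-01,  1.95903784e-03],
       [ 1.26623719e-04,  2.20948755e-03, -9.99997551e-01]]), 'wrist_force': array([-0.29726641,  0.34699788, -0.77508346]), 'moment': array([-0.0414926 ,  0.01838247,  0.01824088]), 'gripper_force': 0.0, 'gripper_width': 0.997993428715836}
scene [-0.15339855  0.5235638   1.04191118] [[-0.606, -0.566, 0.559], [-0.795, 0.447, -0.41], [-0.017, -0.693, -0.721]] [[554.3, 0.0, 320.7], [0.0, 554.3, 234.4], [0.0, 0.0, 1.0]]
jig [([310.8, 293.4], 0.63)]
post_top [([312.6, 276.6], 0.74)]
lower_hole [([338.1, 292.7], 0.77)]
cover
[... 436 characters left out ...]
 [-1.0, -0.008, 0.007], [-0.006, -0.146, -0.989]] [[617.8, 0.0, 319.8], [0.0, 617.8, 248.9], [0.0, 0.0, 1.0]]
jig [([274.4, 289.9], 0.55)]
post_top [([270.7, 289.8], 0.82)]
lower_hole [([279.7, 319.7], 0.89), ([191.7, 194.4], 0.2)]
cover_hole [([249.8, 231.8], 0.74), ([383.2, 198.4], 0.54)]
cover_edge [([250.7, 232.6], 0.89)]
eye_plate [([465.3, 297.8], 0.81), ([407.3, 304.8], 0.72), ([389.3, 262.9], 0.56), ([467.5, 231.2], 0.48)]
pin [([192.3, 278.0], 0.47), ([251.9, 235.0], 0.27)]
pin_stand [([196.3, 274.7], 0.8)]
sanding_block [([383.7, 197.8], 0.67), ([271.0, 289.1], 0.5), ([275.7, 292.3], 0.2)]
steel_tin [([465.3, 232.3], 0.88)]
green_pot [([190.0, 193.7], 0.93), ([383.8, 195.1], 0.28)]
```

View pics/scene0.png

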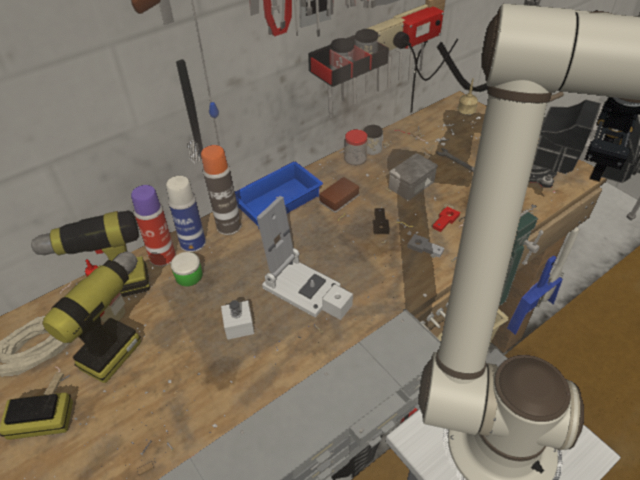

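View pics/top0.png

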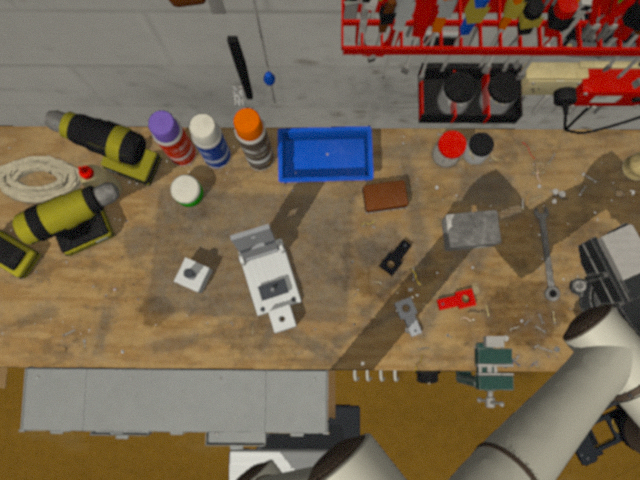

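The scene picture shows the jig at about (310,290) with its cover standing open, the pin stand at (237,320) and the grey plate at (425,245). In the top picture the grey plate is at (407,310), with the red plate at (458,298) and the black one at (397,256) as look-alikes. The pin is at (193,272).

```bash
cat > m.py <<'E'
from h import *
s=imaging.capture("scene");t=imaging.capture("top")
def best(p,n,near=None):
    L=[(np.array(d["at"])*[640,480],d["confidence"]) for d in models.place_of(p,n)]
    if near is not None: L=[l for l in L if np.linalg.norm(l[0]-near)<25]
    return L[0][0] if L else None
for n,ns,nt,z in[("post_top",(312,277),(271,290),.052),("lower_hole",(338,293),(280,320),.043),("cover_hole",(270,215),(250,232),None),("cover_edge",(270,207),(250,232),None),("eye_plate",(418,245),(407,305),0),("pin",(237,323),(192,278),.009),("pin_stand",(235,325),(195,276),0)]:
    a=best(s,n,ns);b=best(t,n,nt)
    if a is None or b is None: print(n,a,b);continue
    X=tri([ray(s,a),ray(t,b)])
    print(n,X.round(4),"s@z",None if z is None else onz(s,a,z).round(4),"t@z",None if z is None else onz(t,b,z).round(4))
for p,n,c in((s,"scene",(418,245)),(t,"top",(407,305))):
    for d in models.cut_out(p,"eye_plate"):
        m=d["region"].astype(np.uint8);ys,xs=np.nonzero(m)
        if abs(xs.mean()-c[0])<25 and abs(ys.mean()-c[1])<25:
            P=np.array([onz(p,(x,y),.014)[:2] for x,y in zip(xs,ys)])
            R=cv2.minAreaRect(P.astype(np.float32)*1000);print(n,d["confidence"],len(xs),P.mean(0).round(4),xs.mean(),ys.mean(),R,cv2.boxPoints(R).round(1).tolist())
def crop(p,x,y,w,h,k): return cv2.resize(p["frame"][y:y+h,x:x+w],None,fx=k,fy=k,interpolation=cv2.INTER_CUBIC)
a=np.hstack([crop(t,380,285,50,50,8),crop(s,400,225,50,50,8)])
b=np.hstack([crop(t,235,250,70,85,4)[:200*1+140],crop(t,170,250,50,50,6)[:300]]) if 0 else None
cv2.imwrite("pics/crops.png",np.vstack([a]))
b=np.hstack([crop(t,215,215,100,125,4),crop(s,245,190,115,125,4)[:, :400]]);cv2.imwrite("pics/jig.png",b)
E
python3 m.py
```

```text
post_top [0.5081 0.0664 0.07  ] s@z [0.5212 0.0588 0.052 ] t@z [0.5088 0.0671 0.052 ]
lower_hole [0.4364 0.0486 0.048 ] s@z [0.4366 0.0437 0.043 ] t@z [0.4392 0.0517 0.043 ]
cover_hole [0.6064 0.0939 0.2035] s@z None t@z None
cover_edge [0.6052 0.0995 0.2339] s@z None t@z None
eye_plate [ 0.4747 -0.2391  0.0016] s@z [ 0.4727 -0.2432  0.    ] t@z [ 0.4778 -0.2365  0.    ]
pin [0.5322 0.2538 0.0263] s@z [0.5397 0.2455 0.009 ] t@z [0.5375 0.2619 0.009 ]
pin_stand [ 0.5446  0.2479 -0.0066] s@z [0.542  0.2513 0.    ] t@z [0.5425 0.2447 0.    ]
scene 0.68 415 [ 0.4494 -0.2427] 424.9542168674699 245.85301204819277 ((447.2801513671875, -243.89517211914062), (85.73499298095703, 49.88911437988281), 22.855886459350586) [[398.1000061035156, -237.60000610351562], [417.5, -283.5], [496.5, -250.1999969482422], [477.1000061035156, -204.3000030517578]]
top 0.79 536 [ 0.4528 -0.2431] 408.6063432835821 315.67164179104475 ((450.5610656738281, -245.220703125), (84.6757583618164, 42.26959991455078), 26.07362174987793) [[403.20001220703125, -244.8000030517578], [421.79998779296875, -282.79998779296875], [497.8999938964844, -245.60000610351562], [479.29998779296875, -207.60000610351562]]
```

View pics/crops.png

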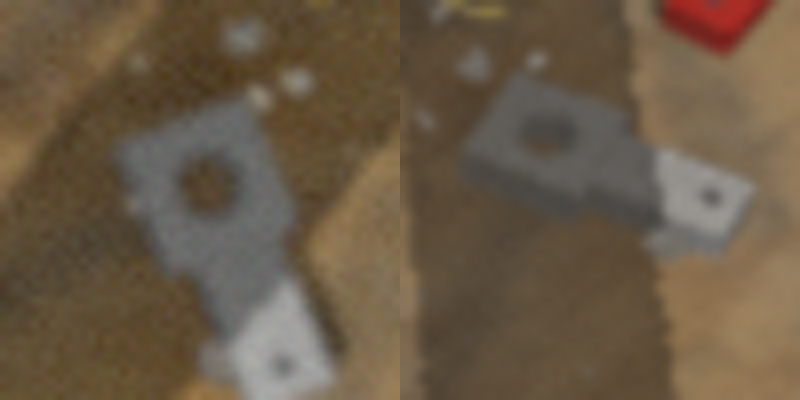

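View pics/jig.png

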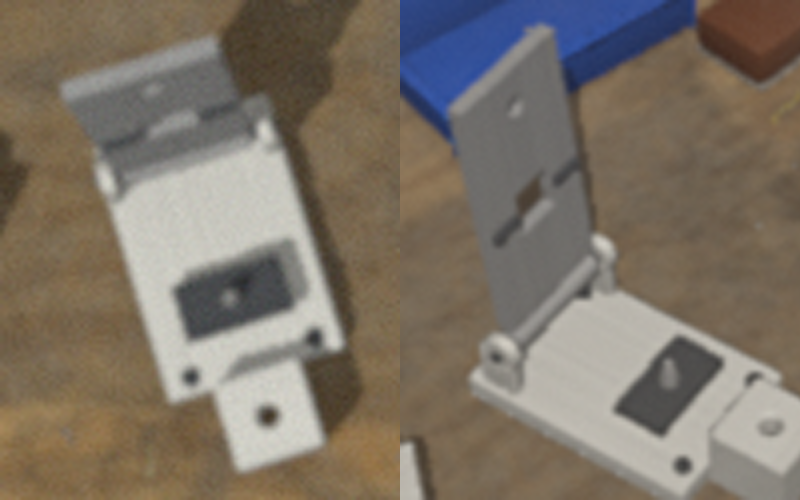

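The plate crop shows the eye at top px (405.8,307.7) and scene px (417.9,241.2), with the small tail hole at (417,329.8) and (438.6,249.2). The jig crop shows the post tip, lower hole and cover hole clearly. Next I fit the poses from these points.

```bash
cat > fit.py <<'E'
from h import *
from scipy.optimize import least_squares
s=imaging.capture("scene");t=imaging.capture("top")
T=lambda x,y:(x/4+215-.375,y/4+215-.375); S=lambda x,y:((x-400)/4+245-.375,y/4+190-.375)
obs=[(t,T(230,294),(0,0,.052)),(t,T(268,416),(-.07,0,.043)),(t,T(240,473),(-.095,.025,.043)),(t,T(326,445),(-.095,-.025,.043)),(t,T(172,403),(-.045,.053,.018)),(t,T(344,347),(-.045,-.053,.018)),
(s,S(667,361),(0,0,.052)),(s,S(770,427),(-.07,0,.043))]
def f(v):
    c,q=np.cos(v[2]),np.sin(v[2]);o=[]
    for p,uv,X in obs:
        W=[v[0]+c*X[0]-q*X[1],v[1]+q*X[0]+c*X[1],X[2]];o.append(proj(p,W)-uv)
    return np.array(o)
R=least_squares(lambda v:f(v).ravel(),[.51,.06,.2],loss="soft_l1")
print("jig",R.x[:2].round(4),np.degrees(R.x[2]).round(2));print(f(R.x).round(1).tolist())
for n,a,b,z in[("post",obs[6][1],obs[0][1],.052),("hole",obs[7][1],obs[1][1],.043),("coverhole",S(515,107),T(152,90),.2),("eye",(417.9,241.2),(405.8,307.7),.014),("tailhole",(438.6,249.2),(417,329.8),.014)]:
    print(n,tri([ray(s,a),ray(t,b)]).round(4),onz(s,a,z).round(4),onz(t,b,z).round(4))
a=cv2.resize(t["frame"][255:305,170:220],None,fx=8,fy=8,interpolation=cv2.INTER_CUBIC);b=cv2.resize(s["frame"][292:342,212:262],None,fx=8,fy=8,interpolation=cv2.INTER_CUBIC)
cv2.imwrite("pics/pin.png",np.hstack([a,b]))
E
python3 fit.py
```

```text
jig [0.5095 0.0665] 18.29
[[0.3, 0.3], [0.3, -0.2], [-0.1, -0.3], [-0.2, -0.2], [-0.4, 0.1], [0.9, -0.2], [0.0, 0.9], [-0.2, 0.3]]
post [0.5097 0.0667 0.0554] [0.5118 0.065  0.052 ] [0.5101 0.0671 0.052 ]
hole [0.4424 0.0449 0.0453] [0.4436 0.0437 0.043 ] [0.4426 0.0452 0.043 ]
coverhole [0.6002 0.0957 0.2066] [0.6063 0.0925 0.2   ] [0.6011 0.0963 0.2   ]
eye [ 0.4701 -0.2369  0.0174] [ 0.4717 -0.24    0.014 ] [ 0.4709 -0.2369  0.014 ]
tailhole [ 0.4208 -0.262   0.0129] [ 0.4201 -0.2612  0.014 ] [ 0.4209 -0.2618  0.014 ]
```

View pics/pin.png

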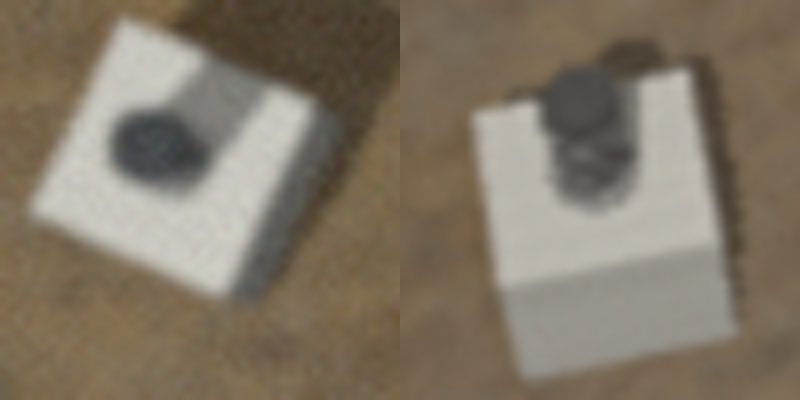

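The pin crop shows the dark grip top at top px about (189.4,273) and scene px about (234.3,304.5). The stand top is clear in both views. Next I check the gripper's long axis, because the cover stands close to it.

Run:
```python
from h import *
s=imaging.capture("scene");t=imaging.capture("top")
st=r.sense();R=st["ee_rot"];p0=st["tcp_pos"]
ims=[]
for p,x,y in((t,540,200),(s,540,60)):
    f=p["frame"].copy()
    for h in(.0,.09):
        for ax,c in((R[:,1],(0,255,0)),(R[:,0],(0,0,255))):
            for k in(-.095,.095):
                a=proj(p,p0-R[:,2]*h);b=proj(p,p0-R[:,2]*h+ax*k)
                cv2.line(f,tuple(int(v) for v in a),tuple(int(v) for v in b),c,1)
    ims.append(cv2.resize(f[y:y+140,x:x+100],None,fx=4,fy=4))
cv2.imwrite("pics/grip.png",np.hstack(ims))
tp=(189.4,273.0);sp=(212+(580-400)/8-.44,292+102/8-.44)
print("pin",tri([ray(s,sp),ray(t,tp)]).round(4),onz(s,sp,.082).round(4),onz(t,tp,.082).round(4))
# stand top corners in top view
c=np.array([(122,17),(33,212),(228,300),(318,100)])/8+[170,255]-.44
P=np.array([onz(t,q,.045) for q in c]);print(P.round(4).tolist(),P.mean(0).round(4))
c=np.array([(472-400,110),(690-400,68),(715-400,243),(502-400,287)])/8+[212,292]-.44
P=np.array([onz(s,q,.045) for q in c]);print(P.mean(0).round(4))
```

```text
pin [0.5404 0.2489 0.0805] [0.5401 0.25   0.082 ] [0.5395 0.2477 0.082 ]
[[0.5806, 0.2677, 0.045], [0.5248, 0.2906, 0.045], [0.5004, 0.2345, 0.045], [0.5573, 0.2111, 0.045]] [0.5408 0.251  0.045 ]
[0.5428 0.2493 0.045 ]
```

View pics/grip.png

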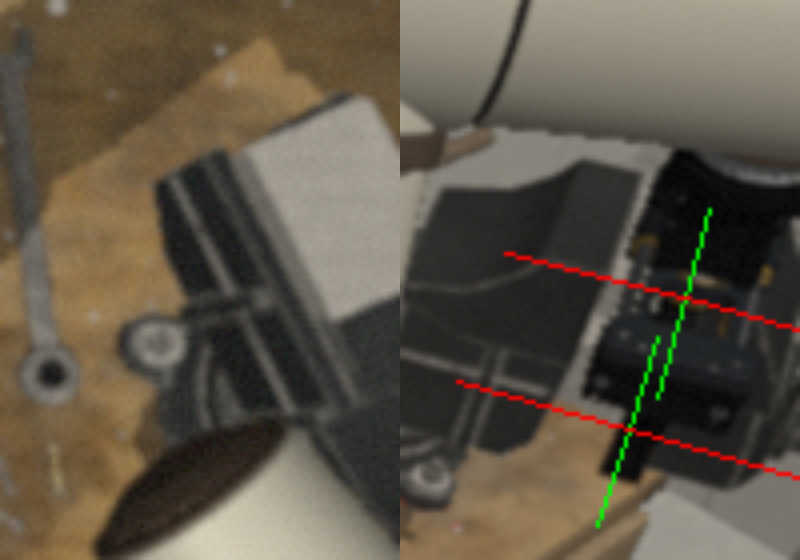

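```bash
cat >> h.py <<'E'
def go(x,y,z,yaw=None):
    st=r.sense();R=st["ee_rot"];p=st["tcp_pos"];a=np.degrees(np.arctan2(R[1,1],R[0,1]))
    d=R.T@(np.array([x,y,z])-p)
    print("t",round(st["time_s"],2),"tcp",p.round(4),"yaw",a.round(2),"F",st["wrist_force"].round(1),"w",round(st["gripper_width"]*.087,4),"gf",round(float(st["gripper_force"]),1),"SHIFT",d.round(4),"TURN",None if yaw is None else round(-((yaw-a+180)%360-180),2))
E
python3 -c "
from h import *
go(.4362,-.2539,.06,115.5)"
```

```text
t 2.3 tcp [ 0.2587 -0.5689  0.2225] yaw 114.46 F [ 0.4 -0.5 -0.2] w 0.087 gf 0.0 SHIFT [-0.2919  0.2133  0.1625] TURN -1.04
```

Call:
apply_moves(
  moves=[
    [[-0.0243, 0.0178, 0.0135], -1],
    [[-0.0243, 0.0178, 0.0135], 0],
    [[-0.0243, 0.0178, 0.0135], 0],
    [[-0.0243, 0.0178, 0.0135], 0],
    [[-0.0243, 0.0178, 0.0135], 0],
  ],
  hand=0.05,
)

```text
time_s: 2.72
tcp_pos: [0.3311, -0.4355, 0.1547]
ee_rot: [[-0.903, -0.429, 0.001], [-0.429, 0.903, -0.0], [-0.0, -0.001, -1.0]]
wrist_force: [1.0, -0.1, -0.3]
gripper_width: 0.708
gripper_force: 0.0
```

Call:
apply_moves(
  moves=[
    [[-0.0243, 0.0178, 0.0135], 0],
    [[-0.0243, 0.0178, 0.0135], 0],
    [[-0.0243, 0.0178, 0.0135], 0],
    [[-0.0243, 0.0178, 0.0135], 0],
    [[-0.0243, 0.0178, 0.0135], 0],
  ],
)

```text
time_s: 3.13
tcp_pos: [0.4028, -0.3028, 0.0873]
ee_rot: [[-0.903, -0.43, 0.001], [-0.43, 0.903, -0.0], [-0.001, -0.001, -1.0]]
wrist_force: [1.0, -0.9, 0.7]
gripper_width: 0.577
gripper_force: 0.0
```

Call:
apply_moves(
  moves=[
    [[-0.0243, 0.0178, 0.0135], 0],
    [[-0.0243, 0.0178, 0.0135], 0],
    [[0, 0, 0], 0],
    [[0, 0, 0], 0],
  ],
)

```text
time_s: 3.47
tcp_pos: [0.4312, -0.2498, 0.0601]
ee_rot: [[-0.902, -0.433, -0.001], [-0.433, 0.902, 0.0], [0.001, 0.001, -1.0]]
wrist_force: [-0.8, -0.1, 0.1]
gripper_width: 0.572
gripper_force: 0.0
```

```bash
python3 -c "
from h import *
go(.4362,-.2539,.003,115.5)"
```

```text
t 3.47 tcp [ 0.4312 -0.2498  0.0601] yaw 115.64 F [-0.8 -0.1  0.1] w 0.0498 gf 0.0 SHIFT [-0.0028 -0.0059  0.0571] TURN 0.14
```

Call:
apply_moves(
  moves=[
    [[-0.0028, -0.0058, 0.02], 0],
    [[0, 0, 0.02], 0],
    [[0, 0, 0.016], 0],
    [[0, 0, 0], 0],
  ],
)

```text
time_s: 3.8
tcp_pos: [0.4335, -0.2554, 0.0024]
ee_rot: [[-0.904, -0.428, -0.005], [-0.428, 0.904, 0.001], [0.004, 0.003, -1.0]]
wrist_force: [-0.8, -0.1, -0.2]
gripper_width: 0.574
gripper_force: 0.0
```

Call:
apply_moves(
  moves=[
    [[0, 0, 0], 0],
    [[0, 0, 0], 0],
    [[0, 0, 0], 0],
    [[0, 0, 0], 0],
    [[0, 0, 0], 0],
  ],
  hand=0.01,
)

```text
time_s: 4.22
tcp_pos: [0.4359, -0.2551, 0.0055]
ee_rot: [[-0.903, -0.43, 0.001], [-0.43, 0.903, -0.0], [-0.001, -0.001, -1.0]]
wrist_force: [-1.1, 0.5, 3.7]
gripper_width: 0.294
gripper_force: 30.0
```

Call:
apply_moves(
  moves=[
    [[0, 0, -0.025], 0],
    [[0, 0, -0.035], 0],
    [[0, 0, -0.035], 0],
    [[0, 0, 0], 0],
    [[0, 0, 0], 0],
  ],
)

```text
time_s: 4.63
tcp_pos: [0.4371, -0.2552, 0.1019]
ee_rot: [[-0.903, -0.43, 0.006], [-0.43, 0.903, -0.001], [-0.005, -0.004, -1.0]]
wrist_force: [-0.8, 0.7, -2.4]
gripper_width: 0.296
gripper_force: 30.0
```

Run:
```python
from h import *
go(.45,-.25,.1)
s=imaging.capture("scene");t=imaging.capture("top")
ims=[]
for p in(t,s):
    u,v=proj(p,r.sense()["tcp_pos"]).astype(int);u0,v0=u-40,v-40
    print(u0,v0);ims.append(cv2.resize(p["frame"][v0:v0+80,u0:u0+80],None,fx=5,fy=5,interpolation=cv2.INTER_CUBIC))
cv2.imwrite("pics/held.png",np.hstack(ims))
```

```text
t 4.63 tcp [ 0.4371 -0.2552  0.1019] yaw 115.46 F [-0.8  0.7 -2.4] w 0.0257 gf 30.0 SHIFT [-0.0139 -0.0008  0.002 ] TURN None
379 282
397 182
```

View pics/held.png

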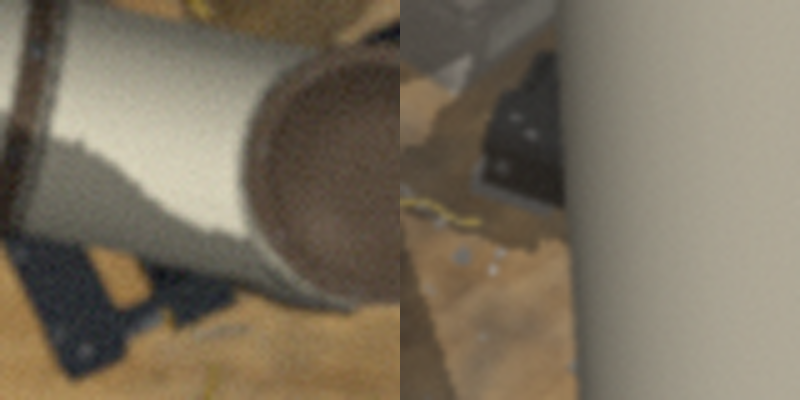

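The top and scene crops show mostly the arm, with the gripper dark below it. The 25.7 mm opening shows the tail is held. Moving to the jig now.

```bash
python3 -c "
from h import *
go(.4745,.0139,.11,198.3)"
```

```text
t 4.73 tcp [ 0.4348 -0.2546  0.099 ] yaw 115.43 F [ 0.4  0.2 -2.2] w 0.0259 gf 30.0 SHIFT [-0.1511  0.2255 -0.0108] TURN -82.87
```

Call:
apply_moves(
  moves=[
    [[-0.0151, 0.0225, -0.0011], 0],
    [[-0.0151, 0.0225, -0.0011], 0],
    [[-0.0151, 0.0225, -0.0011], 0],
    [[-0.0151, 0.0225, -0.0011], 0],
    [[-0.0151, 0.0225, -0.0011], 0],
  ],
)

```text
time_s: 5.15
tcp_pos: [0.4542, -0.1198, 0.1034]
ee_rot: [[-0.903, -0.429, -0.004], [-0.429, 0.903, -0.0], [0.004, 0.002, -1.0]]
wrist_force: [0.8, -0.0, -2.5]
gripper_width: 0.295
gripper_force: 30.0
```

Call:
apply_moves(
  moves=[
    [[-0.0151, 0.0225, -0.0011], 0],
    [[-0.0151, 0.0225, -0.0011], 0],
    [[-0.0151, 0.0225, -0.0011], 0],
    [[-0.0151, 0.0225, -0.0011], 0],
    [[-0.0151, 0.0225, -0.0011], 0],
  ],
)

```text
time_s: 5.57
tcp_pos: [0.4741, 0.014, 0.1089]
ee_rot: [[-0.903, -0.43, -0.004], [-0.43, 0.903, -0.001], [0.004, 0.001, -1.0]]
wrist_force: [0.2, -0.6, -0.8]
gripper_width: 0.289
gripper_force: 30.0
```

Call:
apply_moves(
  moves=[
    [[0, 0, 0], -7],
    [[0, 0, 0], -7],
    [[0, 0, 0], -7],
    [[0, 0, 0], -7],
    [[0, 0, 0], -7],
  ],
)

```text
time_s: 5.98
tcp_pos: [0.474, 0.0128, 0.1087]
ee_rot: [[-0.488, -0.873, -0.004], [-0.873, 0.488, -0.001], [0.003, 0.003, -1.0]]
wrist_force: [0.9, -0.3, -1.5]
gripper_width: 0.294
gripper_force: 30.0
```

Call:
apply_moves(
  moves=[
    [[0, 0, 0], -7],
    [[0, 0, 0], -7],
    [[0, 0, 0], -7],
    [[0, 0, 0], -7],
    [[0, 0, 0], -7],
  ],
)

```text
time_s: 6.4
tcp_pos: [0.4741, 0.0127, 0.1087]
ee_rot: [[0.101, -0.995, -0.004], [-0.995, -0.101, -0.001], [0.001, 0.004, -1.0]]
wrist_force: [0.1, -0.2, -1.8]
gripper_width: 0.291
gripper_force: 30.0
```

Call:
apply_moves(
  moves=[
    [[0, 0, 0], -7],
    [[0, 0, 0], -5.8],
    [[0, 0, 0], 0],
    [[0, 0, 0], 0],
    [[0, 0, 0], 0],
  ],
)

```text
time_s: 6.82
tcp_pos: [0.4748, 0.0129, 0.1097]
ee_rot: [[0.311, -0.95, -0.002], [-0.95, -0.311, -0.001], [-0.0, 0.002, -1.0]]
wrist_force: [0.0, -1.2, -1.2]
gripper_width: 0.29
gripper_force: 30.0
```

Run:
```python
from h import *
go(.4745,.0139,.07,198.3)
s=imaging.capture("scene");t=imaging.capture("top")
for p,n in((t,"t"),(s,"s")):
    for k in("eye_plate","post_top","cover_hole"):print(n,k,[(np.round(np.array(d["at"])*[640,480],1).tolist(),round(d["confidence"],2)) for d in models.place_of(p,k)])
    print("expected eye",proj(p,r.sense()["tcp_pos"]-.039*r.sense()["ee_rot"][:,0]+[0,0,.01]).round(1))
f=lambda p,x,y:cv2.resize(p["frame"][y:y+100,x:x+100],None,fx=4,fy=4,interpolation=cv2.INTER_CUBIC)
cv2.imwrite("pics/over.png",np.hstack([f(t,230,230),f(s,270,220)]))
```

```text
t 6.82 tcp [0.4748 0.0129 0.1097] yaw -161.88 F [ 0.  -1.2 -1.2] w 0.0252 gf 30.0 SHIFT [-0.0011 -0.0001  0.0397] TURN -0.18
t eye_plate [([389.6, 262.0], 0.64), ([460.5, 297.6], 0.63)]
t post_top []
t cover_hole [([193.6, 277.8], 0.7), ([252.8, 234.5], 0.63)]
expected eye [277.1 307.6]
s eye_plate [([329.8, 275.5], 0.73), ([380.5, 225.4], 0.73)]
s post_top [([310.5, 277.3], 0.95)]
s cover_hole []
expected eye [329.3 270.3]
```

View pics/over.png

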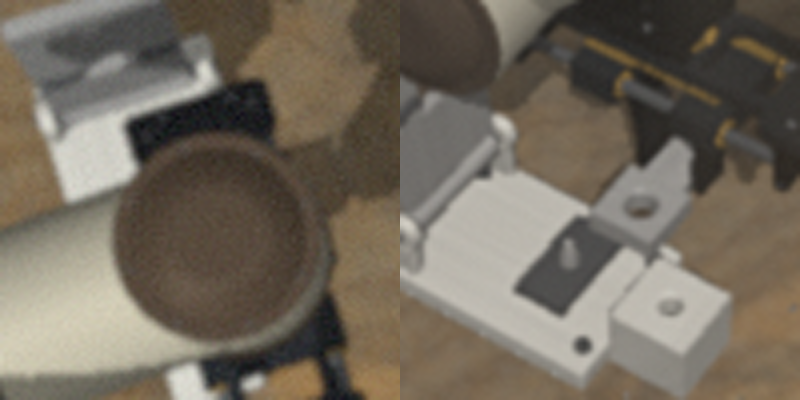

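The scene crop shows the plate held level, with its eye at (329.6,271.4). The post tip is at (312,282). The gripper body's long side runs along jig x, so I go in from the front.

Call:
apply_moves(
  moves=[
    [[-0.001, 0, 0.02], -0.2],
    [[0, 0, 0.018], 0],
    [[0, -0.012, 0], 0],
    [[0, -0.012, 0], 0],
    [[0, -0.012, 0], 0],
  ],
)

```text
time_s: 7.63
tcp_pos: [0.5095, 0.0254, 0.0723]
ee_rot: [[0.316, -0.949, -0.001], [-0.949, -0.316, -0.0], [0.0, 0.001, -1.0]]
wrist_force: [0.2, -0.1, -0.8]
gripper_width: 0.296
gripper_force: 30.0
```

Call:
apply_moves(
  moves=[
    [[0, -0.007, 0], 0],
    [[0, -0.007, 0], 0],
    [[0, 0, 0], 0],
    [[0, 0, 0], 0],
  ],
)

```text
time_s: 7.97
tcp_pos: [0.5222, 0.0298, 0.0724]
ee_rot: [[0.316, -0.949, -0.001], [-0.949, -0.316, -0.0], [-0.0, 0.001, -1.0]]
wrist_force: [-0.4, 0.5, -2.3]
gripper_width: 0.289
gripper_force: 30.0
```

Run:
```python
from h import *
go(.522,.0296,.058,198.3)
s=imaging.capture("scene");t=imaging.capture("top")
for p,n in((t,"t"),(s,"s")):
    for k in("eye_plate","post_top","cover_hole"):print(n,k,[(np.round(np.array(d["at"])*[640,480],1).tolist(),round(d["confidence"],2)) for d in models.place_of(p,k)])
    st=r.sense();E=st["tcp_pos"]-.039*st["ee_rot"][:,0];print("expected eye top",proj(p,E+[0,0,.01]).round(1),E)
    print([ (np.round(proj(p,[.5098,.0666,z]),1)).tolist() for z in (.034,.052)])
f=lambda p,x,y:cv2.resize(p["frame"][y:y+80,x:x+80],None,fx=7,fy=7,interpolation=cv2.INTER_CUBIC)
cv2.imwrite("pics/over2.png",f(s,280,230))
```

```text
t 7.97 tcp [0.5222 0.0298 0.0724] yaw -161.57 F [-0.4  0.5 -2.3] w 0.0252 gf 30.0 SHIFT [0.0001 0.0003 0.0144] TURN 0.13
t eye_plate [([389.3, 262.0], 0.78), ([273.5, 287.3], 0.56)]
t post_top [([271.8, 288.4], 0.61)]
t cover_hole [([250.6, 227.4], 0.57), ([278.4, 317.8], 0.33)]
expected eye top [271.2 287.1] [0.50971298 0.06669193 0.07268087]
[[273.0, 288.9], [272.4, 288.3]]
s eye_plate [([312.8, 276.4], 0.93), ([381.5, 225.3], 0.78)]
s post_top [([313.4, 279.2], 0.61)]
s cover_hole []
expected eye top [310.8 272.1] [0.50998639 0.06677213 0.07268848]
[[311.6, 285.7], [311.3, 280.7]]
```

View pics/over2.png

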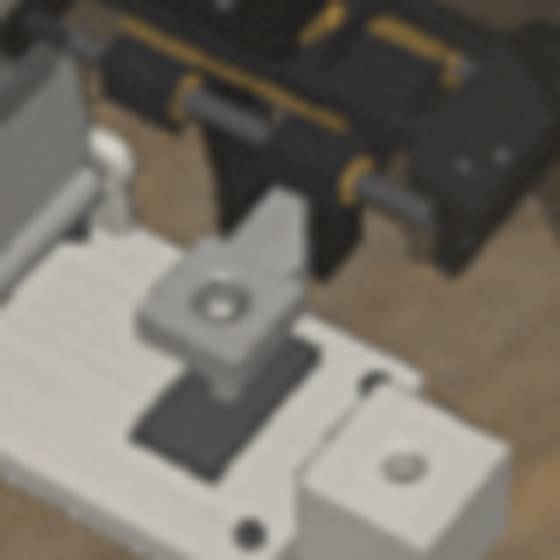

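The scene crop shows the eye at (311,272.9), directly above the post, which shows below it at (312,285). Lowering.

Call:
apply_moves(
  moves=[
    [[0, 0, 0.01], 0],
    [[0, 0, 0.005], 0],
    [[0, 0, 0.005], 0],
    [[0, 0, 0], 0],
  ],
)

```text
time_s: 8.7
tcp_pos: [0.5213, 0.0295, 0.0509]
ee_rot: [[0.316, -0.949, -0.003], [-0.949, -0.316, -0.001], [-0.0, 0.003, -1.0]]
wrist_force: [0.0, 0.3, -1.5]
gripper_width: 0.297
gripper_force: 30.0
```

Call:
apply_moves(
  moves=[
    [[0, 0, 0.005], 0],
    [[0, 0, 0.004], 0],
    [[0, 0, 0.003], 0],
    [[0, 0, 0], 0],
  ],
)

```text
time_s: 9.03
tcp_pos: [0.5258, 0.0307, 0.0436]
ee_rot: [[0.319, -0.948, 0.008], [-0.948, -0.319, 0.002], [0.001, -0.008, -1.0]]
wrist_force: [-3.2, -1.1, 13.1]
gripper_width: 0.293
gripper_force: 30.0
```

Run:
```python
from h import *
go(.522,.0296,.0385,198.3)
s=imaging.capture("scene")
print([(np.round(np.array(d["at"])*[640,480],1).tolist(),round(d["confidence"],2)) for d in models.place_of(s,"eye_plate")])
st=r.sense();E=st["tcp_pos"]-.039*st["ee_rot"][:,0];print(proj(s,E+[0,0,-.004]))
```

```text
t 9.03 tcp [0.5258 0.0307 0.0436] yaw -161.42 F [-3.2 -1.1 13.1] w 0.0255 gf 30.0 SHIFT [-0.0002  0.004   0.0051] TURN 0.28
[([309.2, 279.7], 0.72), ([380.8, 225.4], 0.62)]
[310.20452894 283.41826786]
```

Call:
apply_moves(
  moves=[
    [[0, 0, 0], 0],
    [[0, 0, 0], 0],
    [[0, 0, 0], 0],
  ],
)

```text
time_s: 9.38
tcp_pos: [0.5258, 0.0307, 0.0436]
ee_rot: [[0.319, -0.948, 0.008], [-0.948, -0.319, 0.002], [0.001, -0.008, -1.0]]
wrist_force: [-2.8, -0.7, 13.1]
gripper_width: 0.296
gripper_force: 30.0
```

Call:
apply_moves(
  moves=[
    [[0, 0.002, 0], 0],
    [[0, 0.001, 0], 0],
    [[0, 0, 0], 0],
  ],
)

```text
time_s: 9.63
tcp_pos: [0.5246, 0.0303, 0.0435]
ee_rot: [[0.318, -0.948, 0.012], [-0.948, -0.318, 0.003], [0.001, -0.012, -1.0]]
wrist_force: [0.7, 0.0, 8.7]
gripper_width: 0.295
gripper_force: 30.0
```

Run:
```python
from h import *
s=imaging.capture("scene");t=imaging.capture("top")
go(.522,.0296,.0385,198.3)
for p in(s,t):
  for k in("eye_plate","cover_hole","cover_edge"):print(k,[(np.round(np.array(d["at"])*[640,480],1).tolist(),round(d["confidence"],2)) for d in models.place_of(p,k)])
f=lambda p,x,y,w,h:cv2.resize(p["frame"][y:y+h,x:x+w],None,fx=8,fy=8,interpolation=cv2.INTER_CUBIC)
cv2.imwrite("pics/on.png",np.hstack([f(s,280,240,64,72),f(t,240,222,36,72)]))
```

```text
t 9.73 tcp [0.5246 0.0303 0.0435] yaw -161.46 F [ 1.5 -0.7  8.6] w 0.0254 gf 30.0 SHIFT [-0.0002  0.0027  0.005 ] TURN 0.24
eye_plate [([311.4, 286.5], 0.85), ([381.7, 226.1], 0.49), ([451.1, 217.7], 0.49)]
cover_hole []
cover_edge []
eye_plate [([390.2, 263.5], 0.83), ([462.8, 299.6], 0.75)]
cover_hole [([250.9, 224.9], 0.78)]
cover_edge [([248.1, 226.5], 0.83)]
```

View pics/on.png

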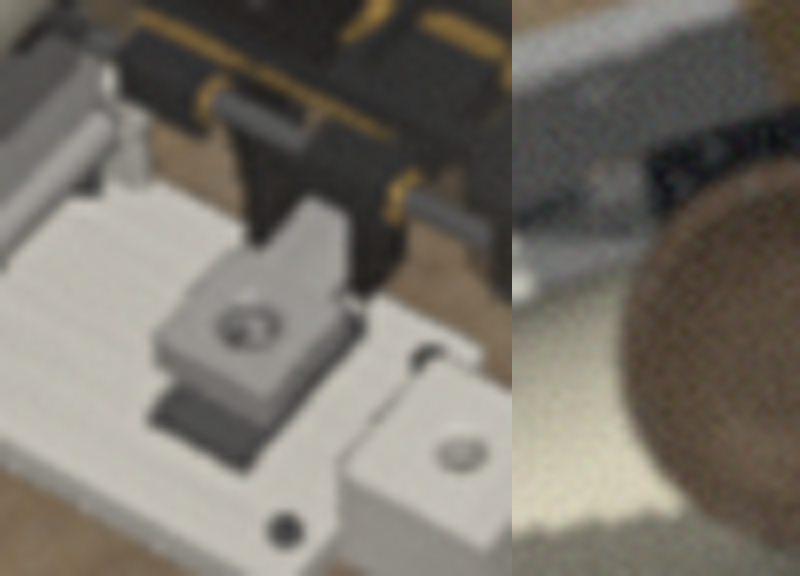

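The scene crop shows the post tip at (311.8,280.6), right of the eye centre at (310.6,280.3). The eye is round the post but rubbing, so I shift it toward jig −x and −y.

Call:
apply_moves(
  moves=[
    [[0.001, 0.001, 0], 0],
    [[0, 0.001, 0], 0],
    [[0, 0, 0], 0],
  ],
)

```text
time_s: 10.28
tcp_pos: [0.5194, 0.0278, 0.0411]
ee_rot: [[0.316, -0.949, 0.004], [-0.949, -0.316, 0.001], [0.0, -0.004, -1.0]]
wrist_force: [2.4, -0.2, -0.6]
gripper_width: 0.294
gripper_force: 30.0
```

Call:
apply_moves(
  moves=[
    [[0, 0.001, 0], 0],
    [[0, 0.001, 0], 0],
    [[0, 0, 0], 0],
  ],
)

```text
time_s: 10.53
tcp_pos: [0.5191, 0.0278, 0.0412]
ee_rot: [[0.317, -0.948, 0.007], [-0.948, -0.317, 0.002], [0.0, -0.007, -1.0]]
wrist_force: [5.4, 2.0, -1.1]
gripper_width: 0.294
gripper_force: 30.0
```

Call:
apply_moves(
  moves=[
    [[0, -0.002, 0], 0],
    [[0, -0.001, 0.001], 0],
    [[0, 0, 0.001], 0],
    [[0, 0, 0], 0],
  ],
)

```text
time_s: 10.87
tcp_pos: [0.5195, 0.0278, 0.039]
ee_rot: [[0.317, -0.948, 0.001], [-0.948, -0.317, -0.0], [0.0, -0.001, -1.0]]
wrist_force: [1.8, 1.5, 5.4]
gripper_width: 0.299
gripper_force: 30.0
```

Call:
apply_moves(
  moves=[
    [[0, 0, 0.001], 0],
    [[0, 0, 0.001], 0],
    [[0, 0, 0], 0],
  ],
)

```text
time_s: 11.12
tcp_pos: [0.5196, 0.0278, 0.0374]
ee_rot: [[0.317, -0.948, 0.001], [-0.948, -0.317, 0.0], [0.0, -0.001, -1.0]]
wrist_force: [1.8, 1.0, 7.4]
gripper_width: 0.294
gripper_force: 30.0
```

Call:
apply_moves(
  moves=[
    [[0, 0, 0], 0],
    [[0, 0, 0], 0],
    [[0, 0, 0], 0],
    [[0, 0, 0], 0],
  ],
  hand=0.045,
)

```text
time_s: 11.45
tcp_pos: [0.5176, 0.0271, 0.0358]
ee_rot: [[0.316, -0.949, -0.003], [-0.949, -0.316, -0.001], [-0.0, 0.003, -1.0]]
wrist_force: [0.6, 0.0, -0.0]
gripper_width: 0.485
gripper_force: 0.0
```

Call:
apply_moves(
  moves=[
    [[0, 0, -0.01], 0],
    [[0, 0, -0.02], 0],
    [[0, 0, -0.03], 0],
    [[0, 0, 0], 0],
  ],
)

```text
time_s: 11.78
tcp_pos: [0.5224, 0.0283, 0.102]
ee_rot: [[0.318, -0.948, 0.01], [-0.948, -0.318, 0.002], [0.001, -0.01, -1.0]]
wrist_force: [0.3, 0.9, 0.9]
gripper_width: 0.514
gripper_force: 0.0
```

Run:
```python
from h import *
go(.47,.02,.15,198.3)
s=imaging.capture("scene");t=imaging.capture("top")
for p in(s,t):
  for k in("eye_plate","cover_hole","cover_edge"):print(k,[(np.round(np.array(d["at"])*[640,480],1).tolist(),round(d["confidence"],2)) for d in models.place_of(p,k)])
  print(proj(p,[.5098,.0666,.034]).round(1))
```

```text
t 11.78 tcp [0.5224 0.0283 0.102 ] yaw -161.45 F [0.3 0.9 0.9] w 0.0448 gf 0.0 SHIFT [-0.0087  0.0519 -0.0485] TURN 0.25
eye_plate [([314.9, 285.0], 0.64), ([382.5, 226.1], 0.61), ([337.4, 291.6], 0.33)]
cover_hole []
cover_edge []
[311.6 285.7]
eye_plate [([461.0, 296.5], 0.82), ([391.1, 262.1], 0.8), ([273.2, 287.8], 0.54)]
cover_hole [([251.4, 226.7], 0.74)]
cover_edge [([250.1, 228.0], 0.9)]
[273.  288.9]
```

Run:
```python
from h import *
t=imaging.capture("top");s=imaging.capture("scene")
c,q=np.cos(np.radians(18.3)),np.sin(np.radians(18.3))
W=lambda x,y,z:np.array([.5098+c*x-q*y,.0666+q*x+c*y,z])
for th in(1.6,1.65,1.7,1.75,1.8,1.85,1.9,1.95):
    f=lambda L,o:W(.085-L*np.cos(th)+o*np.sin(th),0,.05+L*np.sin(th)+o*np.cos(th))
    print(th,"hole",proj(t,f(.155,-.005)).round(1),"edge",proj(t,f(.18,0)).round(1),f(.18,0).round(3))
for k in("cover_hole","cover_edge"):print(k,[(np.round(np.array(d["at"])*[640,480],1).tolist(),round(d["confidence"],2)) for d in models.place_of(t,k)])
for d in models.cut_out(t,"cover"):print(d["confidence"],(np.array(d["extent"])*[640,480,640,480]).round(1))
print("cap",tri([ray(s,(213,150)),ray(t,(247,115))]),"base",tri([ray(s,(228,230)),ray(t,(260,163))]))
print(models.place_of(t,"green_pot")[0])
go(*W(0,-.0,.3),198.3)
```

```text
1.6 hole [253.8 242.1] edge [251.5 237.4] [0.595 0.095 0.23 ]
1.65 hole [252.7 238.5] edge [250.2 233.2] [0.604 0.098 0.229]
1.7 hole [251.6 235. ] edge [249.  229.1] [0.613 0.101 0.228]
1.75 hole [250.5 231.5] edge [247.8 225. ] [0.621 0.103 0.227]
1.8 hole [249.5 228.1] edge [246.6 221. ] [0.629 0.106 0.225]
1.85 hole [248.5 224.7] edge [245.5 217.2] [0.638 0.109 0.223]
1.9 hole [247.6 221.5] edge [244.4 213.4] [0.646 0.112 0.22 ]
1.95 hole [246.7 218.4] edge [243.4 209.8] [0.654 0.114 0.217]
cover_hole []
cover_edge [([247.7, 228.5], 0.86)]
0.58 [230.  215.1  38.8  41.1]
cap [0.83931729 0.10547532 0.24778066] base [ 0.81770627  0.1096984  -0.00246119]
{'at': [0.2991, 0.4052], 'confidence': 0.85}
t 12.48 tcp [0.5189 0.0276 0.0963] yaw -161.55 F [ 0.  -0.2 -0.6] w 0.0449 gf 0.0 SHIFT [-0.0399 -0.0036 -0.2037] TURN 0.15
```

Call:
apply_moves(
  moves=[
    [[0, 0, -0.035], 0],
    [[0, 0, -0.035], 0],
    [[0, 0, -0.035], 0],
    [[0, 0, -0.035], 0],
    [[0, 0, -0.035], 0],
  ],
  hand=0.05,
)

```text
time_s: 12.9
tcp_pos: [0.5186, 0.0275, 0.2734]
ee_rot: [[0.316, -0.949, 0.0], [-0.949, -0.316, 0.0], [-0.0, -0.0, -1.0]]
wrist_force: [1.0, 0.9, 0.4]
gripper_width: 0.575
gripper_force: 0.0
```

```bash
python3 -c "
from h import *
go(.620,.103,.265,198.3)"
```

```text
t 12.9 tcp [0.5186 0.0275 0.2734] yaw -161.55 F [1.  0.9 0.4] w 0.05 gf 0.0 SHIFT [-0.0395 -0.1201  0.0084] TURN 0.15
```

Call:
apply_moves(
  moves=[
    [[-0.01, -0.03, 0], 0],
    [[-0.01, -0.03, 0], 0],
    [[-0.01, -0.03, 0], 0],
    [[-0.009, -0.03, 0], 0],
    [[0, 0, 0], 0],
  ],
)

```text
time_s: 13.32
tcp_pos: [0.6237, 0.1054, 0.2693]
ee_rot: [[0.318, -0.948, -0.0], [-0.948, -0.318, -0.0], [0.0, 0.0, -1.0]]
wrist_force: [1.5, 0.3, -0.6]
gripper_width: 0.573
gripper_force: 0.0
```

Run:
```python
from h import *
go(.620,.103,.205,198.3)
s=imaging.capture("scene")
for k in("cover_hole","cover_edge"):print(k,[(np.round(np.array(d["at"])*[640,480],1).tolist(),round(d["confidence"],2)) for d in models.place_of(s,k)])
for X in((.604,.098,.229),(.613,.101,.228),(.621,.103,.227),(.629,.106,.225)):print(proj(s,X))
```

```text
t 13.32 tcp [0.6237 0.1054 0.2693] yaw -161.44 F [ 1.5  0.3 -0.6] w 0.0498 gf 0.0 SHIFT [0.001  0.0043 0.0643] TURN 0.26
cover_hole [([264.9, 210.0], 0.57), ([313.1, 277.5], 0.55)]
cover_edge [([265.7, 203.9], 0.67)]
[270.76157681 208.35055387]
[267.30140326 207.02145744]
[264.51172917 205.7543037 ]
[261.39765928 205.03179147]
```

Call:
apply_moves(
  moves=[
    [[0, 0.004, 0.02], 0],
    [[0, 0, 0.012], 0],
    [[0, 0, 0.008], 0],
    [[0, 0, 0.004], 0],
    [[0, 0, 0], 0],
  ],
)

```text
time_s: 13.88
tcp_pos: [0.616, 0.1008, 0.2272]
ee_rot: [[0.316, -0.949, -0.001], [-0.949, -0.316, -0.0], [0.0, 0.001, -1.0]]
wrist_force: [-0.4, -0.7, 0.3]
gripper_width: 0.573
gripper_force: 0.0
```

Call:
apply_moves(
  moves=[
    [[0, 0, 0.01], 0],
    [[0, 0, 0.01], 0],
    [[0, 0, 0], 0],
  ],
)

```text
time_s: 14.13
tcp_pos: [0.6154, 0.1011, 0.2051]
ee_rot: [[0.316, -0.949, -0.004], [-0.949, -0.316, -0.001], [-0.001, 0.004, -1.0]]
wrist_force: [-0.1, 0.1, -0.8]
gripper_width: 0.576
gripper_force: 0.0
```

Call:
apply_moves(
  moves=[
    [[0, 0.01, 0], 0],
    [[0, 0.01, 0], 0],
    [[0, 0.015, 0], 0],
    [[0, 0.015, 0], 0],
    [[0, 0, 0], 0],
  ],
)

```text
time_s: 14.55
tcp_pos: [0.5675, 0.0849, 0.2081]
ee_rot: [[0.316, -0.949, -0.0], [-0.949, -0.316, 0.0], [-0.0, 0.0, -1.0]]
wrist_force: [-0.9, 0.6, -0.8]
gripper_width: 0.571
gripper_force: 0.0
```

Call:
apply_moves(
  moves=[
    [[0, 0.015, 0], 0],
    [[0, 0.015, 0], 0],
    [[0, 0.015, 0], 0],
    [[0, 0.015, 0], 0],
    [[0, 0, 0], 0],
  ],
)

```text
time_s: 14.97
tcp_pos: [0.5107, 0.0659, 0.2078]
ee_rot: [[0.316, -0.949, -0.001], [-0.949, -0.316, 0.0], [-0.0, 0.001, -1.0]]
wrist_force: [-1.0, -0.2, 0.4]
gripper_width: 0.575
gripper_force: 0.0
```

Call:
apply_moves(
  moves=[
    [[0, 0.01, 0.003], 0],
    [[0, 0.01, 0.003], 0],
    [[0, 0, 0], 0],
  ],
)

```text
time_s: 15.22
tcp_pos: [0.4926, 0.0599, 0.2012]
ee_rot: [[0.316, -0.949, -0.001], [-0.949, -0.316, -0.0], [-0.0, 0.001, -1.0]]
wrist_force: [0.5, 0.6, -0.3]
gripper_width: 0.573
gripper_force: 0.0
```

Run:
```python
from h import *
s=imaging.capture("scene");t=imaging.capture("top")
go(.620,.103,.205,198.3)
for p in(s,t):
  for k in("eye_plate","cover_hole","cover_edge"):print(k,[(np.round(np.array(d["at"])*[640,480],1).tolist(),round(d["confidence"],2)) for d in models.place_of(p,k)])
for th in(.9,1.0,1.1,1.2,1.3):
    x=.085-.18*np.cos(th);X=[.5098+.949*x,.0666+.314*x,.05+.18*np.sin(th)];print(th,proj(s,X).round(1),proj(t,X).round(1))
```

```text
t 15.32 tcp [0.4943 0.0605 0.2018] yaw -161.52 F [ 1.1 -0.4  0.6] w 0.0497 gf 0.0 SHIFT [-0.0005 -0.1327 -0.0031] TURN 0.18
eye_plate [([313.6, 283.4], 0.95), ([450.2, 217.7], 0.73), ([380.8, 229.3], 0.66)]
cover_hole [([307.7, 236.3], 0.56), ([313.4, 238.0], 0.47)]
cover_edge [([315.2, 237.6], 0.9)]
eye_plate [([464.6, 299.0], 0.65), ([389.2, 260.1], 0.62), ([271.5, 285.1], 0.6)]
cover_hole []
cover_edge []
0.9 [319.9 244.3] [270.6 295.2]
1.0 [314. 238.] [268.  287.9]
1.1 [307.8 232.1] [265.3 280.1]
1.2 [301.3 226.6] [262.6 271.9]
1.3 [294.5 221.5] [259.7 263.4]
```

Call:
apply_moves(
  moves=[
    [[0, 0, -0.02], 0],
    [[0, 0, -0.03], 0],
    [[0, 0, -0.02], 0],
    [[0, 0, 0], 0],
    [[0, 0, 0], 0],
  ],
)

```text
time_s: 16.03
tcp_pos: [0.494, 0.0605, 0.2727]
ee_rot: [[0.316, -0.949, 0.003], [-0.949, -0.316, 0.001], [-0.001, -0.003, -1.0]]
wrist_force: [0.1, 0.3, 0.1]
gripper_width: 0.578
gripper_force: 0.0
```

Run:
```python
from h import *
s=imaging.capture("scene");t=imaging.capture("top")
go(.5403,.2495,.2,198.3)
for p in(s,t):
  for k in("eye_plate","cover_hole","cover_edge","post_top","pin"):print(k,[(np.round(np.array(d["at"])*[640,480],1).tolist(),round(d["confidence"],2)) for d in models.place_of(p,k)])
for th in(0,.08,.3,.6):
    x=.085-.18*np.cos(th);X=[.5098+.949*x,.0666+.314*x,.05+.18*np.sin(th)];print(th,proj(s,X).round(1),proj(t,X).round(1))
```

```text
t 16.13 tcp [0.4928 0.0601 0.2706] yaw -161.56 F [0.4 0.9 0.3] w 0.0499 gf 0.0 SHIFT [-0.1646 -0.1051  0.0705] TURN 0.14
eye_plate [([448.5, 219.5], 0.89), ([378.2, 225.2], 0.58), ([311.6, 286.7], 0.56), ([189.0, 275.7], 0.5)]
cover_hole [([237.4, 327.6], 0.45)]
cover_edge [([345.9, 289.3], 0.87), ([190.2, 278.6], 0.75), ([312.6, 295.9], 0.48), ([236.7, 327.9], 0.47)]
post_top [([311.4, 277.8], 0.79)]
pin [([238.1, 323.8], 0.66)]
eye_plate [([463.7, 297.9], 0.83), ([389.1, 261.2], 0.58)]
cover_hole [([280.4, 317.4], 0.63)]
cover_edge [([284.2, 328.8], 0.75), ([190.6, 195.6], 0.68)]
post_top [([272.6, 288.6], 0.93), ([285.2, 326.3], 0.42)]
pin [([194.4, 275.9], 0.35)]
0 [346.3 299.7] [285.  328.9]
0.08 [346.1 295.6] [284.6 328.6]
0.3 [343.5 283.1] [282.4 324.9]
0.6 [334.5 263.9] [277.5 313.5]
```

Run:
```python
from h import *
s=imaging.capture("scene")
for d in models.cut_out(s,"cover"):
    m=d["region"].astype(np.uint8);e=np.array(d["extent"])*[640,480,640,480];print(d["confidence"],e.round(1),m.sum())
    for th in(0,.08,.16,.25):
        P=[]
        for L in(.012,.18):
            for o in(-.005,.005):
                for w in(-.04,.04):
                    x=.085-L*np.cos(th)-o*np.sin(th)*-1;P.append(proj(s,[.5098+.949*x-.314*w,.0666+.314*x+.949*w,.05+L*np.sin(th)+o*np.cos(th)]))
        hull=cv2.convexHull(np.array(P,np.float32));k=np.zeros((480,640),np.uint8);cv2.fillConvexPoly(k,hull.round().astype(int),1)
        print(th,np.min(P,0).round(1),(np.max(P,0)-np.min(P,0)).round(1),"iou",((k&m).sum()/(k|m).sum()).round(3))
```

```text
0.58 [274.2 252.4  77.5  57.4] 2331
0 [275.4 255.9] [80.4 57.4] iou 0.718
0.08 [275.2 255.5] [80.6 53.8] iou 0.836
0.16 [275.  255.2] [80.5 49.9] iou 0.783
0.25 [274.7 254.8] [79.8 45.2] iou 0.669
0.25 [229.1 301.6  13.5  15.8] 154
0 [275.4 255.9] [80.4 57.4] iou 0.0
0.08 [275.2 255.5] [80.6 53.8] iou 0.0
0.16 [275.  255.2] [80.5 49.9] iou 0.0
0.25 [274.7 254.8] [79.8 45.2] iou 0.0
```

Call:
apply_moves(
  moves=[
    [[-0.033, -0.0211, 0.006], 0.1],
    [[-0.033, -0.0211, 0.006], 0],
    [[-0.033, -0.0211, 0.006], 0],
    [[-0.033, -0.0211, 0.006], 0],
    [[-0.033, -0.0211, 0.006], 0],
  ],
)

```text
time_s: 17.15
tcp_pos: [0.5417, 0.2518, 0.2414]
ee_rot: [[0.315, -0.949, 0.0], [-0.949, -0.315, 0.0], [-0.0, -0.0, -1.0]]
wrist_force: [0.9, -0.2, -0.2]
gripper_width: 0.577
gripper_force: 0.0
```

Call:
apply_moves(
  moves=[
    [[0, 0, 0.035], 0],
    [[0, 0, 0.035], 0],
    [[0, 0, 0.03], 0],
    [[0, 0, 0], 0],
    [[0, 0, 0], 0],
  ],
)

```text
time_s: 17.57
tcp_pos: [0.5411, 0.2496, 0.1406]
ee_rot: [[0.315, -0.949, -0.002], [-0.949, -0.315, -0.003], [0.002, 0.003, -1.0]]
wrist_force: [0.8, -0.2, 1.0]
gripper_width: 0.574
gripper_force: 0.0
```

```bash
python3 -c "
from h import *
go(.5407,.2495,.054,198.3)"
```

```text
t 17.57 tcp [0.5411 0.2496 0.1406] yaw -161.62 F [ 0.8 -0.2  1. ] w 0.0499 gf 0.0 SHIFT [-0.0002  0.0002  0.0866] TURN 0.08
```

Call:
apply_moves(
  moves=[
    [[0, 0, 0.03], 0],
    [[0, 0, 0.03], 0],
    [[0, 0, 0.02], 0],
    [[0, 0, 0.006], 0],
    [[0, 0, 0], 0],
  ],
)

```text
time_s: 17.98
tcp_pos: [0.5423, 0.2502, 0.0563]
ee_rot: [[0.315, -0.949, 0.001], [-0.949, -0.315, 0.0], [0.0, -0.001, -1.0]]
wrist_force: [0.4, 0.4, 0.3]
gripper_width: 0.572
gripper_force: 0.0
```

Call:
apply_moves(
  moves=[
    [[0, 0, 0], 0],
    [[0, 0, 0], 0],
    [[0, 0, 0], 0],
    [[0, 0, 0], 0],
    [[0, 0, 0], 0],
  ],
  hand=0.01,
)

```text
time_s: 18.4
tcp_pos: [0.5419, 0.2503, 0.0566]
ee_rot: [[0.315, -0.949, 0.001], [-0.949, -0.315, 0.001], [-0.001, -0.002, -1.0]]
wrist_force: [-0.4, 0.5, -0.2]
gripper_width: 0.283
gripper_force: 0.0
```

Call:
apply_moves(
  moves=[
    [[0, 0, 0], 0],
    [[0, 0, 0], 0],
  ],
)

```text
time_s: 18.57
tcp_pos: [0.5417, 0.2502, 0.0563]
ee_rot: [[0.315, -0.949, 0.001], [-0.949, -0.315, 0.0], [-0.0, -0.001, -1.0]]
wrist_force: [-0.2, -0.3, 4.3]
gripper_width: 0.244
gripper_force: 30.0
```

Call:
apply_moves(
  moves=[
    [[0, 0, -0.01], 0],
    [[0, 0, -0.02], 0],
    [[0, 0, -0.03], 0],
    [[0, 0, -0.03], 0],
    [[0, 0, -0.02], 0],
  ],
)

```text
time_s: 18.98
tcp_pos: [0.5423, 0.2504, 0.1689]
ee_rot: [[0.315, -0.949, 0.003], [-0.949, -0.315, 0.002], [-0.001, -0.003, -1.0]]
wrist_force: [0.7, 0.1, -0.8]
gripper_width: 0.246
gripper_force: 30.0
```

Run:
```python
from h import *
go(.4433,.0446,.15,198.3)
s=imaging.capture("scene");t=imaging.capture("top");st=r.sense()
for p in(s,t):
  for k in("pin","cover_hole"):print(k,[(np.round(np.array(d["at"])*[640,480],1).tolist(),round(d["confidence"],2)) for d in models.place_of(p,k)])
  print(proj(p,st["tcp_pos"]-[0,0,.0473]).round(1), proj(p,[.4434,.0446,.067]).round(1))
```

```text
t 18.98 tcp [0.5423 0.2504 0.1689] yaw -161.62 F [ 0.7  0.1 -0.8] w 0.0214 gf 30.0 SHIFT [0.1641 0.1589 0.0183] TURN 0.08
pin [([232.7, 292.1], 0.45)]
cover_hole [([337.9, 288.3], 0.93)]
[230.1 291.7] [336.9 290. ]
pin []
cover_hole [([282.0, 315.5], 0.75)]
[183.6 269. ] [281.2 317.9]
```

Call:
apply_moves(
  moves=[
    [[0.0274, 0.0265, 0], 0],
    [[0.0274, 0.0265, 0], 0],
    [[0.0274, 0.0265, 0], 0],
    [[0.0274, 0.0265, 0], 0],
    [[0.0274, 0.0265, 0], 0],
  ],
)

```text
time_s: 19.7
tcp_pos: [0.4569, 0.0764, 0.164]
ee_rot: [[0.315, -0.949, -0.003], [-0.949, -0.315, -0.002], [0.001, 0.004, -1.0]]
wrist_force: [-0.1, -0.5, 0.3]
gripper_width: 0.242
gripper_force: 30.0
```

Call:
apply_moves(
  moves=[
    [[0.0271, 0.0264, 0.015], 0],
    [[0, 0, 0.02], 0],
    [[0, 0, 0], 0],
    [[0, 0, 0], 0],
  ],
)

```text
time_s: 20.03
tcp_pos: [0.4417, 0.0436, 0.1296]
ee_rot: [[0.315, -0.949, -0.003], [-0.949, -0.315, -0.002], [0.001, 0.003, -1.0]]
wrist_force: [0.7, 1.0, -0.3]
gripper_width: 0.248
gripper_force: 30.0
```

```bash
cat > pinm.py <<'E'
from h import *
go(.4433,.0446,.12,198.3)
for i in range(2):
  for n in("scene","top"):
    p=imaging.capture(n);st=r.sense()
    print(n,"exp tip",proj(p,st["tcp_pos"]-[0,0,.0473]).round(1),[(np.round(np.array(d["at"])*[640,480],1).tolist(),round(d["confidence"],2)) for d in models.place_of(p,"pin")],"hole",proj(p,[.4434,.0446,.067]).round(1),[(np.round(np.array(d["at"])*[640,480],1).tolist(),round(d["confidence"],2)) for d in models.place_of(p,"cover_hole")][:2])
    if n=="scene":
      for d in models.cut_out(p,"pin"):
        m=d["region"];ys,xs=np.nonzero(m);print(d["confidence"],[(int(y),round(xs[ys==y].mean(),1),int((ys==y).sum())) for y in range(ys.min(),ys.max()+1,2)])
z=st["tcp_pos"][2]
p=imaging.capture("scene")
for h in(0,.02,.036,.041):print(h,proj(p,[st["tcp_pos"][0],st["tcp_pos"][1],z-.0473+h]).round(1))
E
python3 pinm.py
```

```text
t 20.03 tcp [0.4417 0.0436 0.1296] yaw -161.66 F [ 0.7  1.  -0.3] w 0.0215 gf 30.0 SHIFT [-0.0004 -0.0018  0.0096] TURN 0.04
scene exp tip [337.1 285.6] [([338.3, 287.5], 0.43)] hole [336.9 290. ] [([337.0, 288.3], 0.61)]
0.71 [(264, np.float64(335.0), 3), (266, np.float64(336.0), 7), (268, np.float64(337.0), 7), (270, np.float64(336.5), 6), (272, np.float64(336.5), 6), (274, np.float64(336.5), 6), (276, np.float64(337.0), 7), (278, np.float64(337.5), 6), (280, np.float64(337.5), 6), (282, np.float64(338.0), 5), (284, np.float64(337.5), 4)]
top exp tip [280.4 317.7] [] hole [281.2 317.9] [([283.3, 317.6], 0.85), ([197.0, 274.7], 0.56)]
scene exp tip [337.  285.6] [([337.0, 280.1], 0.58)] hole [336.9 290. ] [([337.4, 287.5], 0.77)]
0.61 [(263, np.float64(334.0), 3), (265, np.float64(335.0), 7), (267, np.float64(335.5), 8), (269, np.float64(335.5), 8), (271, np.float64(335.0), 7), (273, np.float64(335.0), 7), (275, np.float64(335.5), 8), (277, np.float64(336.5), 8), (279, np.float64(337.0), 7), (281, np.float64(337.0), 5), (283, np.float64(337.0), 5), (285, np.float64(337.0), 3)]
0.2 [(302, np.float64(243.0), 7), (304, np.float64(239.0), 17), (306, np.float64(235.0), 27), (308, np.float64(234.5), 28), (310, np.float64(234.5), 28), (312, np.float64(235.0), 29), (314, np.float64(235.5), 28), (316, np.float64(236.0), 29), (318, np.float64(236.0), 29), (320, np.float64(236.0), 29), (322, np.float64(237.0), 29), (324, np.float64(237.5), 28), (326, np.float64(237.5), 28), (328, np.float64(238.0), 29), (330, np.float64(238.5), 28), (332, np.float64(239.0), 27), (334, np.float64(238.0), 25), (336, np.float64(234.0), 17), (338, np.float64(229.0), 5)]
top exp tip [280.8 318.1] [([281.8, 317.6], 0.39)] hole [281.2 317.9] [([280.7, 318.1], 0.61)]
0 [337.3 285.6]
0.02 [337.3 279.9]
0.036 [337.4 275.2]
0.041 [337.4 273.7]
```

Call:
apply_moves(
  moves=[
    [[0, -0.0015, 0.005], 0],
    [[0, 0, 0.008], 0],
    [[0, 0, 0.006], 0],
    [[0, 0, 0], 0],
  ],
)

```text
time_s: 21.12
tcp_pos: [0.4429, 0.0444, 0.1099]
ee_rot: [[0.315, -0.949, -0.003], [-0.949, -0.315, -0.001], [0.0, 0.003, -1.0]]
wrist_force: [0.5, -0.5, -1.6]
gripper_width: 0.244
gripper_force: 30.0
```

Call:
apply_moves(
  moves=[
    [[0, 0, 0.005], 0],
    [[0, 0, 0.005], 0],
    [[0, 0, 0], 0],
  ],
)

```text
time_s: 21.37
tcp_pos: [0.4431, 0.0444, 0.1005]
ee_rot: [[0.315, -0.949, -0.002], [-0.949, -0.315, -0.001], [0.0, 0.002, -1.0]]
wrist_force: [-0.1, 0.6, -0.4]
gripper_width: 0.243
gripper_force: 30.0
```

Call:
apply_moves(
  moves=[
    [[0, 0, 0.005], 0],
    [[0, 0, 0.004], 0],
    [[0, 0, 0.004], 0],
    [[0, 0, 0], 0],
  ],
)

```text
time_s: 21.7
tcp_pos: [0.4431, 0.0445, 0.0877]
ee_rot: [[0.315, -0.949, -0.002], [-0.949, -0.315, -0.001], [0.0, 0.002, -1.0]]
wrist_force: [-0.8, 0.2, -0.6]
gripper_width: 0.243
gripper_force: 30.0
```

Call:
apply_moves(
  moves=[
    [[0, 0, 0.005], 0],
    [[0, 0, 0.004], 0],
    [[0, 0, 0.003], 0],
    [[0, 0, 0], 0],
  ],
)

```text
time_s: 22.03
tcp_pos: [0.4437, 0.0447, 0.0761]
ee_rot: [[0.315, -0.949, -0.001], [-0.949, -0.315, -0.0], [0.0, 0.001, -1.0]]
wrist_force: [-0.8, 0.3, 1.3]
gripper_width: 0.245
gripper_force: 30.0
```

Call:
apply_moves(
  moves=[
    [[0, 0, 0.003], 0],
    [[0, 0, 0.003], 0],
    [[0, 0, 0.002], 0],
    [[0, 0, 0], 0],
    [[0, 0, 0], 0],
  ],
)

```text
time_s: 22.45
tcp_pos: [0.4434, 0.0445, 0.0684]
ee_rot: [[0.315, -0.949, -0.001], [-0.949, -0.315, -0.0], [0.0, 0.001, -1.0]]
wrist_force: [-1.4, -0.4, 3.4]
gripper_width: 0.246
gripper_force: 30.0
```

Call:
apply_moves(
  moves=[
    [[0, 0, 0.002], 0],
    [[0, 0, 0.001], 0],
    [[0, 0, 0], 0],
    [[0, 0, 0], 0],
  ],
)

```text
time_s: 22.78
tcp_pos: [0.4435, 0.0445, 0.0662]
ee_rot: [[0.315, -0.949, -0.0], [-0.949, -0.315, -0.0], [0.0, 0.001, -1.0]]
wrist_force: [-4.5, -0.1, 10.1]
gripper_width: 0.244
gripper_force: 30.0
```

Call:
apply_moves(
  moves=[
    [[0, 0, 0.001], 0],
    [[0, 0, 0.001], 0],
    [[0, 0, 0.001], 0],
    [[0, 0, 0], 0],
    [[0, 0, 0], 0],
  ],
)

```text
time_s: 23.2
tcp_pos: [0.4436, 0.0445, 0.0659]
ee_rot: [[0.316, -0.949, 0.0], [-0.949, -0.316, -0.001], [0.001, 0.0, -1.0]]
wrist_force: [-12.3, 1.1, 32.3]
gripper_width: 0.246
gripper_force: 30.0
```

Run:
```python
from h import *
go(.4434,.0446,.063,198.3)
s=imaging.capture("scene")
print([(np.round(np.array(d["at"])*[640,480],1).tolist(),round(d["confidence"],2)) for d in models.place_of(s,"cover_edge")])
d=models.cut_out(s,"cover")[0];m=d["region"].astype(np.uint8)
for th in(-.03,0,.025,.05,.08,.12):
    P=[]
    for L in(.012,.18):
        for o in(-.005,.005):
            for w in(-.04,.04):
                x=.085-L*np.cos(th)+o*np.sin(th);P.append(proj(s,[.5098+.949*x-.314*w,.0666+.314*x+.949*w,.05+L*np.sin(th)+o*np.cos(th)]))
    k=np.zeros((480,640),np.uint8);cv2.fillConvexPoly(k,cv2.convexHull(np.array(P,np.float32)).round().astype(int),1)
    print(th,((k&m).sum()/(k|m).sum()).round(3))
```

```text
t 23.2 tcp [0.4436 0.0445 0.0659] yaw -161.55 F [-12.3   1.1  32.3] w 0.0214 gf 30.0 SHIFT [-0.0002  0.0002  0.0029] TURN 0.15
[([347.8, 300.7], 0.83)]
-0.03 0.333
0 0.343
0.025 0.337
0.05 0.327
0.08 0.292
0.12 0.246
```

Call:
apply_moves(
  moves=[
    [[0, 0, -0.001], 0],
    [[0, 0, 0], 0],
    [[0, 0, 0], 0],
    [[0, 0, 0], 0],
    [[0, 0, 0], 0],
  ],
)

```text
time_s: 23.77
tcp_pos: [0.4436, 0.0445, 0.066]
ee_rot: [[0.316, -0.949, 0.0], [-0.949, -0.316, -0.001], [0.001, 0.0, -1.0]]
wrist_force: [-10.5, 0.6, 25.6]
gripper_width: 0.243
gripper_force: 30.0
```

Run:
```python
from h import *
go(.4434,.0446,.063,198.3)
print(r.finish_job())
```

```text
t 23.77 tcp [0.4436 0.0445 0.066 ] yaw -161.58 F [-10.5   0.6  25.6] w 0.0211 gf 30.0 SHIFT [-0.0002  0.0001  0.003 ] TURN 0.12
the job is handed in; nothing more can be done
None
```

The job is handed in at 23.8 s: the plate is on the post, the cover is shut and the pin is home by the images and force readings, with the arm still pressing it at about 25 N; no verdict came back.

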